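Clamp a punch block in the bench fixture with swing strap and cam lever

TASK

Clamp the punch block in the bench fixture for dressing: first push the block along its channel until it is fully home against the end stop, next swing the clamp strap round over it until the strap meets its stop pin, then push the cam lever all the way down so that the strap's two pads bear on the block. Do it all by pushing with the fingers, without lifting the block, and leave the other things on the bench where they lie.

Things in the scene. Friction and masses are not known exactly. Their poses are not given: they have to be found in the camera images.
- fixture: Clamping fixture fixed to the bench. Origin on the upright axis of the clamp post at bench level, z up. Base plate 12 mm thick, x -95 to 45, y -135 to 35 mm. The block's channel runs along x at y = -100 mm; its end stop is at the +x end. Strap and lever turn on the post. A 9 mm stop pin, its top 72 mm above the bench, stands at x 18, y -55 mm.
- home (a point): Fixed point on the plate's top (12 mm above the bench) under the block's centre when the block is home: x 0, y -100 mm in the fixture's frame, same axes. The two rails, 34 mm apart, tops 22 mm above the bench, run from x -70 to 25 mm (open at -x); the end stop's face is at x = 25 mm, its top 42 mm above the bench.
- block_mid (a point): Centre of the grey steel punch block, loose in the channel: 50 mm long along it, 32 wide, 40 high (and a flat round boss on top), 0.45 kg, 32 mm above the bench. Its own y axis is along the channel. Starts 15 to 35 mm short of home; home: its front touches the end stop, this point over point home. Slides with 5 to 10 N, pushed on its back (-x) face above the rails.
- strap_swing (a joint): Angle of the clamp strap about the post axis, rad, growing anticlockwise seen from above; about 2 N at its side moves it, and it stays where left. 0: nose along the fixture's -x. 1.571, its limit: nose along -y, over the block's home, at the stop pin. Starts at -0.15 to 0.25. The lever turns with the strap and points opposite to its nose.
- strap_side (a point): Point to push on: trailing side face of the strap, 60 mm from the post axis towards the nose, 13 mm off the centre line, at mid thickness. Strap: dark steel bar 26 mm wide, 62 to 74 mm above the bench with the lever up; from 76 to 116 mm out a fork 42 mm wide. Axes: x from nose to post, y out of this face (push along -y, turning with the strap), z up.
- lever (a joint): Angle of the cam lever about its level pin on the post axis, 94 mm above the bench, rad. 0: raised, 54 degrees above level; 0.95, its limit: level, fully down. Starts at 0 to 0.15, stays where left; 3 to 6 N at the handle moves it. Down, it lowers the strap by 5.4 mm; the sprung pads clear the block by 3 mm when up and press it with about 13 N when down.
- lever_tip (a point): Point to push on: upper face of the lever's black handle, 92 mm out from the pivot pin along the lever, 7.5 mm above its centre line. The handle is 24 mm wide, 15 mm thick, from 52 to 108 mm out from the pin. Axes: x outwards along the lever, y the pin's axis, z out of the upper face (push along -z, turning with the lever).
- pads: The two black pads, 11 mm across, under the strap's fork, sprung; one part. Its origin lies on the post axis at bench level, x from nose to post; the pads are at x -100, y -15.5 and 15.5 mm, their undersides 55 mm above the bench with the lever up.
- punch_block: The same punch block; origin at the centre of its underside, z up, y along the channel.
- second_punch: Bystander: another, taller and narrower steel punch block, 35 x 35 x 58 mm, standing on the bench beyond the fixture. Origin at its underside.
- hex_key: Bystander: hex key, 26 x 80 x 5 mm, lying on the fixture's plate.
- dowel_pin: Bystander: steel pin 13 mm thick, 46 mm long, lying on the bench beside the fixture.
- marker_pen: Bystander: marker pen, 130 mm long, lying on the bench.
- esd_brush: Bystander: flat black brush, 157 mm long, lying on the bench to the left of the fixture.

How it is judged (in metres and radians):
On the way, in this order (a step that is already met when the one before it is completed fails the run):
1. the block is home against the end stop, with the strap still swung aside and the lever up (x of punch_block in the frame of home above -0.003 m and z of punch_block in the frame of home below 0.004 m and angle between punch_block's own z axis and vertical below 0.05 rad and value of joint strap_swing below 1 rad and value of joint lever below 0.4 rad), for 0.2 s.
2. the strap is swung over the block against its stop pin, the lever still up (value of joint strap_swing above 1.51 rad and value of joint lever below 0.4 rad), for 0.2 s.
3. the lever is pushed right down (value of joint strap_swing above 1.51 rad and value of joint lever above 0.88 rad), for 0.2 s.
At the end, for the whole second after the job is handed in: The block stands flat in its channel within 3 mm of touching the end stop (4 mm of its home point in all), the strap is within 0.06 rad of its stop over the block, the lever is within 0.07 rad of fully down, the pads press on the block with more than 8 N, and all is at rest (all of step 3 and x of punch_block in the frame of home above -0.003 m and z of punch_block in the frame of home below 0.004 m and angle between punch_block's own z axis and vertical below 0.05 rad and horizontal distance between punch_block and home below 0.004 m and contact force between pads and punch_block above 8 N and linear speed of punch_block below 0.01 m/s).
It fails at once if the block is lifted or tipped (z of punch_block in the frame of home above 0.006 m or angle between punch_block's own z axis and vertical above 0.2 rad).
It fails at once if another thing on the bench is knocked away (moved by more than 20 mm) (distance of any of second_punch, hex_key, dowel_pin, marker_pen, esd_brush from where it was at the start of the episode above 0.02 m).
It also fails if it takes over 64 s, if anything falls off the work surface, if the arm or the gripper's body presses on something with over 40 N, if the wrist force passes 120 N, or if a joint passes its speed limit or range.

ROBOT

A 7-joint arm with a two-finger parallel gripper is mounted at the origin on a cart in front of the work surface, level with it; the furniture and walls round the work are solid. World frame = base frame: x ahead of the robot, y to its left, z up, the work surface at z = 0. Lengths are in m, angles in degrees, forces in N, time in s.
With the tool pointing down it reaches from about 0.425 to 0.875 m from the base axis. Payload 4.7 kg.
Tool frame: the origin (TCP) lies on the centre line of the jaws, within the pads' length; the fingertips stand 11 mm ahead of it and the grasp point (between the pads) lies 8 mm behind it (finger_overhang is the x of the fingertips in the tool frame, in m); x points along the fingers, z is the direction in which the jaws open and shut, and the axes are right-handed (so a half turn about x gives the same grasp; the last joint's range is limited). The gripper opens to 87 mm and grips with 3 to 60 N. Pads are 19 mm wide; open, the fingers measure 117 mm over their backs; the gripper's body (75 mm by 190 mm) begins 51 mm behind the grasp point.
Start: joints at [-62.619, 18.392, -4.016, 83.108, 1.295, 78.541, -3.26], TCP at [0.291, 0.581, 0.213] pointing down, gripper open.
Joint ranges: [-163.93, 163.93], [-17.29, 119.83], [-79.2, 71.16], [3.27, 140.29], [-89.18, 269.18], [5.43, 117.66], [-154.24, 154.24]. Speed limits (degrees/s): [147.25, 147.25, 180, 180, 180, 180, 180].

INTERFACE

Orientations are given as [roll, pitch, yaw] about the fixed x, y, z axes, in that order (R = Rz(yaw) Ry(pitch) Rx(roll)).
In Python, from cell import get_obs, read_camera, sign_off, cut_out, finger_overhang gives the robot as it stands.
- The arm moves only by the tool servo_tool, never from a script. Its argument "rows" is one flat list of numbers, 5 for each row, row after row: the shift along the world's x, y, z in mm, then the turn about the world's z in degrees, then the closure, from 0 (fully open) to 1 (shut). A call has 1 to 10 rows; each row is the pose to reach, as a shift and turn from the pose commanded when the call began; what a row does not reach only later rows make up. A row lasts 1/12 s, in which the tool goes at most 41.7 mm and 7.16 degrees, less where a joint would pass 70% of its speed; a pose out of reach is approached as far as the arm can. A call with a gripper value outside its range is refused whole. The fingers move at their own pace and stop on an object; "force" is the grip in N (left out, the last holds). Time passes only in rows, so rows that repeat a pose let the fingers close. It gives the time, the measured TCP pose, the force and the opening at its end, in the units of the state.
- get_obs(): the state, without advancing time (a new reading comes with each control period).
- read_camera(name): name is "scene" or "top" or "wrist"; returns a dict with "frame" (420x560x3 uint8, blue, green, red), "range_z" (420x560 float32, m along the optical axis (not along the pixel's ray), 0 where there is no reading), "intrinsics" (3x3 intrinsics, pixels), "cam_to_world" (4x4, takes a point from camera to world coordinates); the wrist camera has in their place "tool_from_camera" (4x4, takes a point from camera to tool coordinates, whose origin is the TCP and whose axes are the tool frame's). Camera axes: x right, y down, z forward; pixel columns grow to the right and rows downward; lengths in m; the calibration is good to about 2 mm. A picture is of the moment at which its call begins: read the wrist's pose just before it.
- sign_off(): hands the job in, once; it reports no verdict.
Trained networks look in a picture, given as the dict that the camera call returned (one of the last four; its "shot" number tells which), for a name from the list of things; names that differ only in an ending like _2 or _b are one class to them, and where a whole thing is asked for, a point or a joint stands for the part that bears it (a point fixed in the world has none). Each returns a list of dicts, best first, with "score" (0 to 1); they miss things now and then, are a little off and sometimes report something else, mostly with a low value. They report only what shows in the picture. A call takes as long as a camera call.
- cut_out(name, picture): "pixels" (420x560 bool, what is visible of it) and "extent" ([centre column, centre row, width, height] in pixels, round what is visible of it).
The state is a dict: "time_s": time; "qpos": joint angles; "joint_velocities": joint speeds; "effort": joint torques, N m; "tool_pos": TCP position; "tool_rot": TCP orientation; "force": force on the tool from outside, world axes, zero at the start; "wrist_torque": the same for the moment, N m; "grip_width": finger opening in m.
Only numpy, scipy, OpenCV 4.12 (cv2) and the standard library are available. Lean on these libraries where they do the work, as an engineer would, in place of code of your own. Each camera call takes 0.05 s, during which the arm holds its last target.

## Working session

There is one attempt and no reset: what is moved stays moved. The work goes in short steps, Python scripts to look and compute and a tool call to move; the robot and the scene stay as the last step left them, time stands still between calls to the robot, and variables do not carry over. Pictures are saved under pics/ and viewed, and the job is handed in when it is done.

Besides the shell and the picture viewer there is one more tool, called after "Call:" as name(argument=value, ...), one argument or row to a line, values as JSON. servo_tool: Moves the arm, as the interface text tells. Its arguments: {"type":"object","properties":{"rows":{"type":"array"},"force":{"type":"number"}},"required":["rows"]}

```bash
ls; mkdir -p pics
python3 - <<'E'
from cell import *
import cv2,numpy as np,pickle
o=get_obs();print(o['time_s'],o['tool_pos'],o['tool_rot'],o['grip_width'],finger_overhang)
for n in ['scene','top']:
    p=read_camera(n);cv2.imwrite(f'pics/{n}0.png',p['frame']);pickle.dump(p,open(f'{n}0.pkl','wb'))
    for k in ['fixture','punch_block','strap_swing','lever','pads','second_punch','hex_key','dowel_pin','marker_pen','esd_brush']:
        try:
            r=cut_out(k,p)
            for d in r[:2]:
                m=d['pixels'];z=p['range_z'];v,u=np.nonzero(m&(z>0));K=p['intrinsics']
                P=np.linalg.inv(K)@np.array([u,v,np.ones_like(u)])*z[v,u];P=p['cam_to_world'][:3,:3]@P+p['cam_to_world'][:3,3:]
                print(n,k,round(d['score'],2),np.round(d['extent']),m.sum(),np.round(np.median(P,1),3),np.round(np.percentile(P,2,axis=1),3),np.round(np.percentile(P,98,axis=1),3))
        except Exception as e: print(n,k,e)
E
```

```text
pics
0.0 [0.2905899  0.58079615 0.21174483] [-176.00663095   89.8896878  -112.57967842] 0.08712901652802932 0.011
scene fixture 0.63 [243. 226.  99. 134.] 4230 [0.466 0.201 0.015] [0.387 0.097 0.005] [0.546 0.266 0.165]
scene punch_block 0.91 [258. 254.  23.  29.] 543 [0.478 0.131 0.047] [0.46  0.118 0.014] [0.509 0.156 0.056]
scene strap_swing 0.69 [219. 208.  55.  92.] 1293 [0.479 0.235 0.078] [0.381 0.176 0.06 ] [0.545 0.275 0.172]
scene strap_swing 0.25 [234. 185.  22.  55.] 536 [0.511 0.254 0.134] [0.478 0.23  0.085] [0.545 0.274 0.175]
scene lever 0.85 [232. 187.  23.  56.] 579 [0.511 0.254 0.132] [0.474 0.23  0.083] [0.548 0.278 0.176]
scene second_punch 0.9 [270. 220.  14.  26.] 503 [0.569 0.203 0.04 ] [ 0.553  0.188 -0.001] [0.638 0.276 0.059]
scene hex_key 0.41 [229. 265.  15.   4.] 12 [0.429 0.167 0.017] [0.42  0.162 0.014] [0.434 0.181 0.02 ]
scene dowel_pin 0.4 [245. 219.  17.  10.] 71 [0.549 0.282 0.011] [0.529 0.278 0.005] [0.57  0.287 0.014]
scene marker_pen 0.97 [296. 344.  70.   6.] 437 [ 0.418 -0.073  0.011] [ 0.368 -0.111  0.004] [ 0.46  -0.033  0.014]
scene esd_b
[... 457 characters left out ...]
515 0.261 0.142] [0.477 0.234 0.001] [0.549 0.307 0.178]
top second_punch 0.78 [268. 189.  20.  24.] 298 [0.571 0.212 0.056] [0.554 0.195 0.026] [0.59  0.231 0.061]
top dowel_pin 0.6 [237. 197.   8.  11.] 35 [0.564 0.286 0.014] [0.556 0.282 0.01 ] [0.571 0.292 0.017]
top dowel_pin 0.33 [302. 230.  20.  27.] 350 [0.485 0.143 0.053] [0.462 0.126 0.049] [0.508 0.159 0.058]
top marker_pen 0.69 [236. 198.  10.   8.] 45 [0.563 0.285 0.014] [0.543 0.263 0.007] [0.571 0.294 0.175]
top marker_pen 0.57 [397. 260.  43.  45.] 354 [ 0.414 -0.065  0.011] [ 0.366 -0.106  0.   ] [ 0.461 -0.025  0.016]
top esd_brush 0.92 [194. 233.  50.  55.] 690 [0.468 0.37  0.01 ] [ 0.425  0.329 -0.   ] [0.537 0.432 0.014]
```

Run:
```python
import cv2,pickle
for n,(a,b,c,d) in {'scene':(150,310,150,360),'top':(160,300,170,350)}.items():
    f=pickle.load(open(n+'0.pkl','rb'))['frame'][a:b,c:d]
    cv2.imwrite(f'pics/{n}0c.png',cv2.resize(f,(780,int(780*f.shape[0]/f.shape[1])),interpolation=cv2.INTER_CUBIC))
```

```text
(no output)
```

View pics/top0.png

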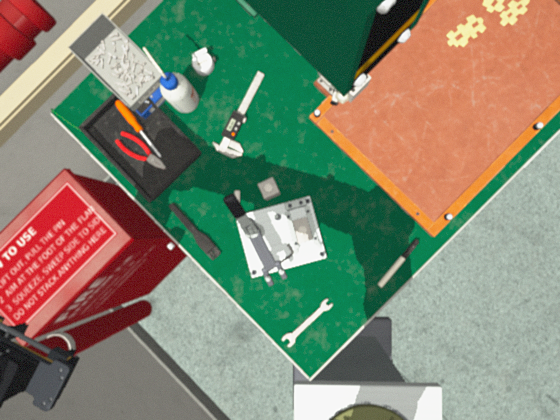

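View pics/scene0.png

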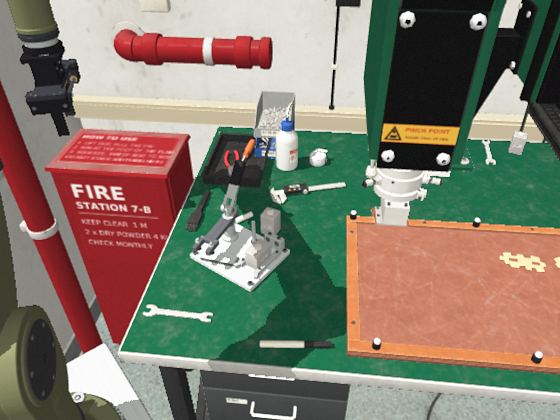

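View pics/top0c.png

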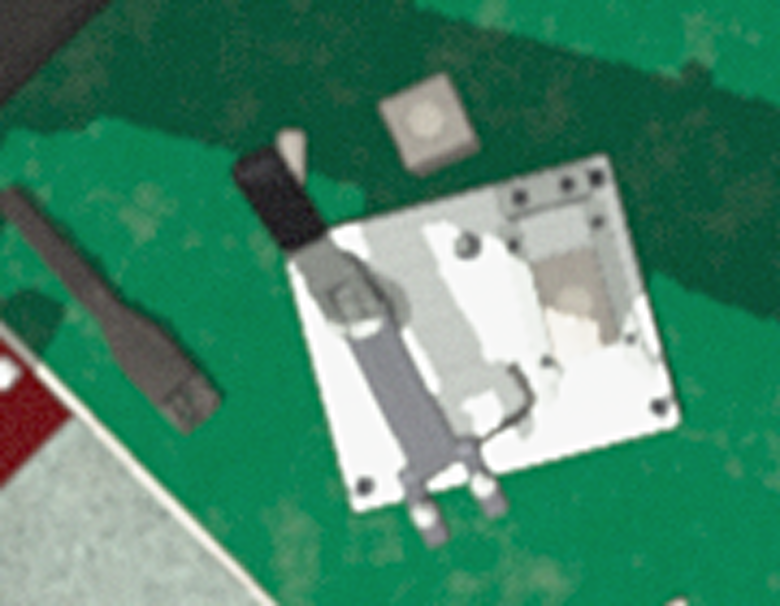

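View pics/scene0c.png

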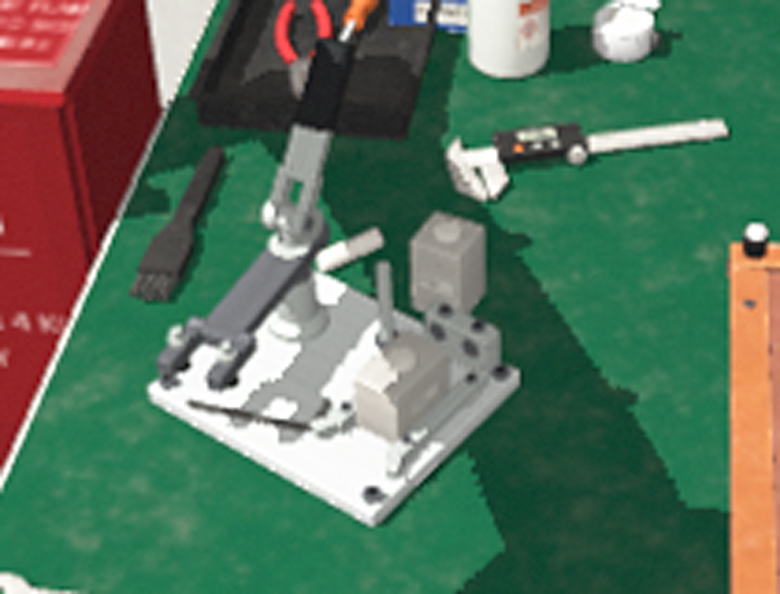

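```bash
cat > h.py <<'E'
import numpy as np,pickle,cv2
def ray(p,uv,z):
    K=p['intrinsics'];T=p['cam_to_world'];uv=np.atleast_2d(uv)
    d=(T[:3,:3]@np.linalg.inv(K)@np.c_[uv,np.ones(len(uv))].T).T
    return T[:3,3]+d*((z-T[2,3])/d[:,2])[:,None]
def cloud(p):
    K=p['intrinsics'];T=p['cam_to_world'];z=p['range_z'];v,u=np.indices(z.shape)
    P=np.linalg.inv(K)@np.array([u.ravel(),v.ravel(),np.ones(u.size)])*z.ravel()
    return (T[:3,:3]@P+T[:3,3:]).T.reshape(z.shape+(3,))
E
python3 - <<'E'
from h import *
for n in ['top','scene']:
    p=pickle.load(open(n+'0.pkl','rb'));C=cloud(p);f=p['frame'].astype(int)
    m=(abs(C[...,2]-.012)<.005)&(p['range_z']>0)&(C[...,0]>.36)&(C[...,0]<.58)&(C[...,1]>.07)&(C[...,1]<.31)
    g=f[...,1]-f[...,2]; m&=(g<25)&(f.min(2)>60)
    m=cv2.morphologyEx(m.astype(np.uint8),cv2.MORPH_OPEN,np.ones((2,2)))
    nn,l,s,c=cv2.connectedComponentsWithStats(m);i=1+np.argmax(s[1:,4]);P=C[l==i]
    r=cv2.minAreaRect((P[:,:2]*1000).astype(np.float32));print(n,len(P),r,cv2.boxPoints(r))
p=pickle.load(open('top0.pkl','rb'))
c=lambda x,y:(170+x/4.333-.4,160+y/4.333-.4)
print(ray(p,[c(605,155),c(680,425),c(355,510),c(290,260)],.012))
print('stop pin top',ray(p,[c(466,243)],.072))
print(ray(p,[c(598,178),c(660,405),c(364,487)],.012), 'screws')
s=pickle.load(open('scene0.pkl','rb'));c=lambda x,y:(150+x/3.714-.4,150+y/3.714-.4)
print('scene corners',ray(s,[c(519,373),c(374,520),c(150,390)],.012),'pin',ray(s,[c(384,262)],.072))
E
```

```text
top 2177 ((471.4204406738281, 174.9755859375), (139.4865264892578, 143.88563537597656), 15.165323257446289) [[385.28537  226.1678  ]
 [422.9266    87.292984]
 [557.55554  123.78337 ]
 [519.9143   262.6582  ]]
scene 2053 ((340.8250732421875, -116.2244873046875), (846.0296020507812, 213.0534210205078), 65.99005889892578) [[  71.39293 -459.29266]
 [ 266.0119  -545.9831 ]
 [ 610.2572   226.84369]
 [ 415.63824  313.53412]]
[[0.56120359 0.12701241 0.012     ]
 [0.42506135 0.08958327 0.012     ]
 [0.3817543  0.25343691 0.012     ]
 [0.50814762 0.28713223 0.012     ]]
stop pin top [[0.51433668 0.19357153 0.072     ]]
[[0.54954482 0.13056781 0.012     ]
 [0.43505827 0.09958012 0.012     ]
 [0.39334419 0.24891247 0.012     ]] screws
scene corners [[0.56032974 0.12432595 0.012     ]
 [0.42599021 0.08482332 0.012     ]
 [0.38335774 0.24939581 0.012     ]] pin [[0.51828044 0.19774702 0.072     ]]
```

```bash
cat >> h.py <<'E'
def fit(L,W):
    L=np.array(L,float);W=np.array(W,float);l=L-L.mean(0);w=W-W.mean(0)
    th=np.arctan2((l[:,0]*w[:,1]-l[:,1]*w[:,0]).sum(),(l*w).sum())
    R=np.array([[np.cos(th),-np.sin(th)],[np.sin(th),np.cos(th)]]);t=W.mean(0)-R@L.mean(0)
    return th,R,t,W-(L@R.T+t)
E
python3 - <<'E'
from h import *
L=[(45,-135),(-95,-135),(-95,35),(18,-55)]
T=[(561.2,127),(425.1,89.6),(381.8,253.4),(514.3,193.6)];S=[(560.3,124.3),(426,84.8),(383.4,249.4),(518.3,197.7)]
for W in (T,S,(np.array(T)+S)/2):
    th,R,t,r=fit(L[:3],W[:3]) ;print(np.degrees(th),t,r.round(1))
F=lambda a:((np.array(a)-t)@R).round(1)
for n in ['top','scene']:
    p=pickle.load(open(n+'0.pkl','rb'));C=cloud(p)*1000
    q=C.reshape(-1,3);q=q[p['range_z'].ravel()>0];q=np.c_[F(q[:,:2]),q[:,2]]
    def pr(nm,m):
        x=q[m];print(n,nm,len(x),np.percentile(x,[2,50,98],axis=0).round(1).tolist())
    pr('blocktop',(q[:,2]>46)&(q[:,2]<60)&(abs(q[:,1]+100)<22)&(q[:,0]<24)&(q[:,0]>-95))
    st=(q[:,2]>66)&(q[:,2]<82)&(q[:,0]<-20)&(q[:,0]>-130)&(abs(q[:,1])<50)
    pr('strap',st);pr('pin',(q[:,2]>60)&(q[:,2]<76)&(abs(q[:,0]-18)<12)&(abs(q[:,1]+55)<12))
    x=q[st]; 
    for a,b in((-45,-25),(-65,-45),(-80,-65),(-95,-80),(-118,-95)):
        k=(x[:,0]>a)&(x[:,0]<=b)
        if k.any():print(a,b,k.sum(),np.percentile(x[k],[3,50,97],axis=0)[:,1:].round(1).tolist())
    pr('lever',(q[:,2]>120)&(q[:,2]<200)&(abs(q[:,0])<100)&(abs(q[:,1])<60)); pr('levertop',(q[:,2]>165)&(q[:,2]<200)&(abs(q[:,0])<100)&(abs(q[:,1])<60))
E
```

```text
15.196875967221363 [482.14245751 244.93067891] [[ 0.2  0.6]
 [-0.8 -0.1]
 [ 0.5 -0.4]]
15.26504249200436 [482.57076202 241.12834592] [[-1.2  1.6]
 [-0.5 -1.1]
 [ 1.7 -0.5]]
15.230839078579507 [482.3567995  243.02947339] [[-0.5  1.1]
 [-0.6 -0.6]
 [ 1.1 -0.4]]
top blocktop 360 [[-48.2, -113.3, 49.5], [-24.5, -98.1, 53.0], [-0.7, -82.7, 57.6]]
top strap 603 [[-112.4, -38.9, 70.1], [-67.7, -9.9, 74.1], [-21.9, 5.6, 79.7]]
top pin 15 [[13.3, -57.2, 66.2], [17.1, -53.7, 72.3], [20.4, -49.3, 75.6]]
-45 -25 124 [[-18.4, 70.7], [-6.2, 73.9], [6.2, 76.8]]
-65 -45 128 [[-23.0, 69.7], [-10.4, 74.1], [2.6, 77.0]]
-80 -65 117 [[-34.4, 70.5], [-15.3, 74.1], [-0.1, 76.8]]
-95 -80 107 [[-37.8, 71.1], [-13.5, 74.1], [3.8, 79.7]]
-118 -95 95 [[-40.8, 70.5], [-9.5, 73.9], [0.7, 81.2]]
top lever 429 [[15.6, -2.8, 121.6], [44.6, 10.7, 155.8], [71.0, 24.8, 178.5]]
top levertop 144 [[51.8, 4.1, 165.9], [61.9, 14.4, 173.7], [72.7, 26.2, 179.3]]
scene blocktop 291 [[-48.0, -117.1, 46.5], [-26.8, -103.8, 51.7], [0.2, -86.5, 56.0]]
scene strap 492 [[-114.0, -43.3, 66.5], [-73.7, -15.0, 72.9], [-21.8, 1.9, 79.3]]
scene pin 26 [[14.6, -61.0, 60.6], [17.0, -57.3, 68.0], [22.4, -51.6, 72.1]]
-45 -25 86 [[-22.6, 66.6], [-11.4, 73.1], [2.1, 75.4]]
-65 -45 93 [[-26.9, 67.6], [-16.1, 73.0], [-1.4, 75.6]]
-80 -65 87 [[-39.1, 68.0], [-22.3, 72.9], [-2.9, 74.9]]
-95 -80 87 [[-42.2, 66.4], [-17.7, 72.4], [-1.0, 79.7]]
-118 -95 117 [[-44.3, 66.9], [-14.1, 73.0], [-2.7, 79.8]]
scene lever 380 [[18.6, -6.2, 121.2], [42.9, 5.2, 150.1], [68.1, 19.9, 176.2]]
scene levertop 86 [[52.7, -0.1, 165.3], [61.4, 8.4, 170.9], [70.8, 22.7, 177.3]]
```

```bash
cat >> h.py <<'E'
from scipy.spatial.transform import Rotation as Ro
TH=np.radians(15.2);RF=np.array([[np.cos(TH),-np.sin(TH)],[np.sin(TH),np.cos(TH)]]);TF=np.array([482.4,243.])
def W(x,y):return (RF@np.array([x,y])+TF).round(1)
def Fx(w):return (RF.T@(np.array(w)-TF)).round(1)
def st():
    from cell import get_obs
    o=get_obs();R=Ro.from_euler('xyz',o['tool_rot'],degrees=True).as_matrix();p=o['tool_pos']*1000
    print('t',round(o['time_s'],2),'tcp',p.round(1),'fix',Fx(p[:2]),'jawF',(np.degrees(np.arctan2(R[1,2],R[0,2]))-15.2).round(1),'fingdir',R[:,0].round(3),'F',np.round(o['force'],1),'g',round(o['grip_width'],4));return p
E
python3 - <<'E'
from h import *
p=st();print(W(-82,-100)-p[:2],W(-40,-100)-p[:2])
E
```

```text
t 1.1 tcp [290.8 581.3 212.9] fix [-96.2 376.7] jawF 48.2 fingdir [ 0.  0. -1.] F [-0.3 -0.2  0. ] g 0.087
[ 138.68052636 -456.32102211] [ 179.18052636 -445.32102211]
```

Call:
servo_tool(
  rows=[12,-40,0,-5,1,24,-80,0,-10,1,36,-118,0,-15,1,48,-157,0,-20,1,60,-196,0,-25,1,72,-235,0,-30,1,84,-274,0,-35,1,95,-312,0,-40,1,107,-350,0,-44,1,118,-388,0,-48,1],
  force=30,
)

```text
time_s: 1.93
tool_pos: [0.4092, 0.1914, 0.2132]
tool_rot: [27.4, 89.9, 42.6]
force: [0.9, 0.3, 0.1]
grip_width: 0.0283
```

Run:
```python
from h import *
p=st();print(W(-82,-100)-p[:2])
```

```text
t 1.93 tcp [409.2 191.4 213.2] fix [-84.2 -30.5] jawF 0.0 fingdir [ 0.001  0.001 -1.   ] F [0.9 0.3 0.1] g 0.0283
[ 20.34985053 -66.4435474 ]
```

Call:
servo_tool(
  rows=[10,-33,0,0,1,20,-66,-20,0,1,20,-66,-55,0,1,20,-66,-90,0,1,20,-66,-125,0,1,20,-66,-155,0,1,20,-66,-172,0,1,20,-66,-174,0,1,20,-66,-174,0,1],
)

```text
time_s: 2.68
tool_pos: [0.4282, 0.127, 0.0384]
tool_rot: [-161.4, 89.9, -146.0]
force: [0.7, 0.3, 0.1]
grip_width: 0.0004
```

Run:
```python
from h import *
from cell import read_camera
p=st();print(W(-40,-100)-p[:2])
for n,(a,b,c,d) in {'scene':(150,310,150,360),'top':(160,300,170,350)}.items():
    q=read_camera(n);f=q['frame'][a:b,c:d]
    cv2.imwrite(f'pics/{n}1c.png',cv2.resize(f,(780,int(780*f.shape[0]/f.shape[1])),interpolation=cv2.INTER_CUBIC))
```

```text
t 2.68 tcp [428.2 127.   38.4] fix [-82.7 -97.7] jawF 0.2 fingdir [-0.002 -0.001 -1.   ] F [0.7 0.3 0.1] g 0.0004
[41.82247014  9.00174463]
```

View pics/top1c.png

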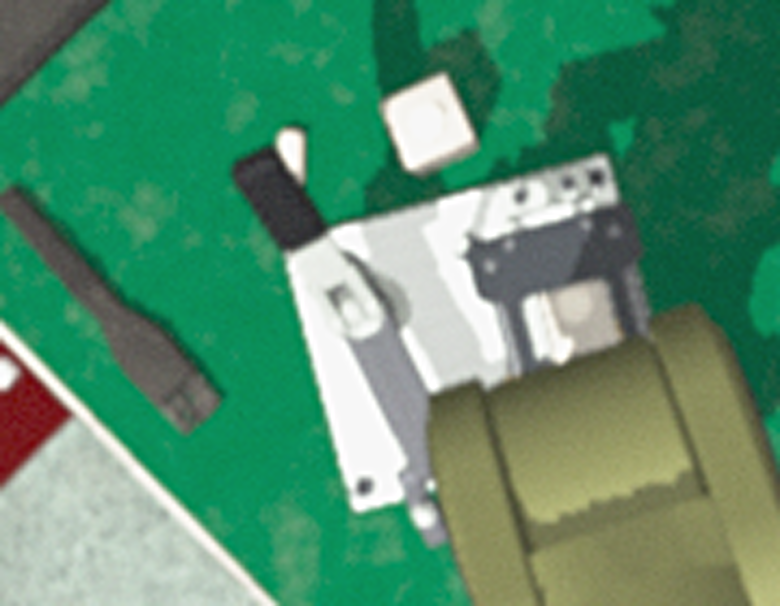

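View pics/scene1c.png

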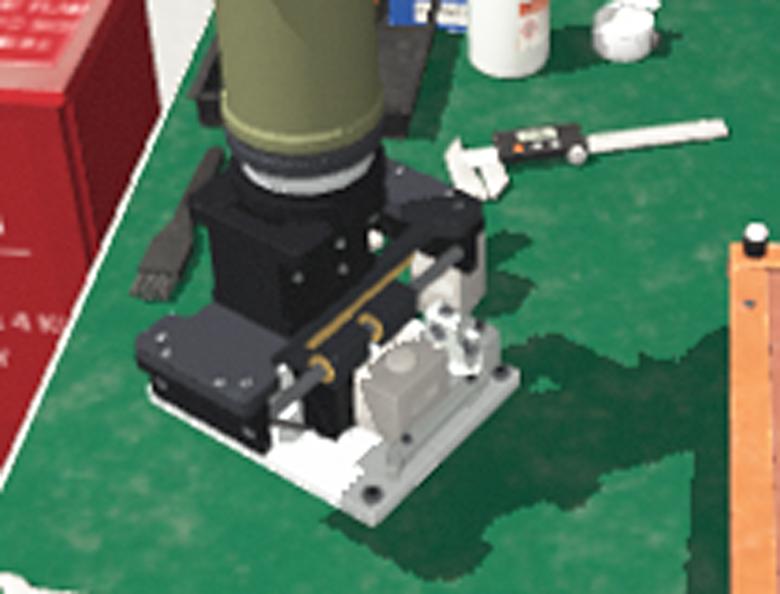

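Call:
servo_tool(
  rows=[4,0,0,0,1,8,1,0,0,1,12,2,0,0,1,16,3,0,0,1,20,4,0,0,1,24,5,0,0,1,27,6,0,0,1,30,7,0,0,1,33,7.5,0,0,1,35,8,0,0,1],
)

```text
time_s: 3.62
tool_pos: [0.462, 0.1349, 0.0383]
tool_rot: [-179.4, 89.7, -163.9]
force: [-5.6, -1.2, 3.8]
grip_width: 0.0005
```

Run:
```python
from h import *
st()
```

```text
t 3.62 tcp [462.  134.9  38.3] fix [-48.1 -99. ] jawF 0.2 fingdir [-0.005 -0.001 -1.   ] F [-5.6 -1.2  3.8] g 0.0005
```

Call:
servo_tool(
  rows=[1.5,0.4,0,0,1,3,0.8,0,0,1,4.5,1.2,0,0,1,5.5,1.5,0,0,1,6.5,1.7,0,0,1,6.5,1.7,0,0,1],
)

```text
time_s: 4.12
tool_pos: [0.4685, 0.1365, 0.0383]
tool_rot: [-178.3, 89.7, -162.8]
force: [-4.9, -1.0, 3.3]
grip_width: 0.0002
```

Call:
servo_tool(
  rows=[1,0.3,0,0,1,2,0.5,0,0,1,2,0.5,0,0,1],
)

```text
time_s: 4.37
tool_pos: [0.4707, 0.1371, 0.0383]
tool_rot: [-178.4, 89.8, -163.0]
force: [-4.9, -1.5, 3.1]
grip_width: 0.0005
```

Call:
servo_tool(
  rows=[1,0.3,0,0,1,2,0.5,0,0,1,2,0.5,0,0,1],
)

```text
time_s: 4.62
tool_pos: [0.4737, 0.1379, 0.0384]
tool_rot: [-173.8, 89.9, -158.4]
force: [-3.5, -0.8, 0.2]
grip_width: 0.0007
```

Call:
servo_tool(
  rows=[1,0.3,0,0,1,2,0.5,0,0,1,2,0.5,0,0,1],
)

```text
time_s: 4.87
tool_pos: [0.4762, 0.1385, 0.0386]
tool_rot: [-164.4, 90.0, -149.0]
force: [-2.9, -0.5, -0.9]
grip_width: 0.0001
```

Run:
```python
from h import *
from cell import read_camera,cut_out
st()
for n,(a,b,c,d) in {'scene':(190,310,200,360),'top':(160,300,170,350)}.items():
    q=read_camera(n);f=q['frame'][a:b,c:d]
    cv2.imwrite(f'pics/{n}2c.png',cv2.resize(f,(780,int(780*f.shape[0]/f.shape[1])),interpolation=cv2.INTER_CUBIC))
    r=cut_out('punch_block',q)
    if r:
        P=cloud(q)[r[0]['pixels']&(q['range_z']>0)]*1000;P=P[P[:,2]>46];x=np.array([Fx(i) for i in P[:,:2]]);print(n,r[0]['score'],np.percentile(x,[2,50,98],axis=0))
```

```text
t 4.87 tcp [476.2 138.5  38.6] fix [-33.3 -99.2] jawF 0.2 fingdir [-0. -0. -1.] F [-2.9 -0.5 -0.9] g 0.0001
scene 0.87 [[ -24.02 -117.58]
 [   3.8  -109.  ]
 [  24.34  -89.22]]Traceback (most recent call last):
  File "<stdin>", line 9, in <module>
    return _quantile_unchecked(
        a, q, axis, out, overwrite_input, method, keepdims, weights)
    return _ureduce(a,
                    func=_quantile_ureduce_func,
    ...<5 lines>...
                    overwrite_input=overwrite_input,
                    method=method)
    r = func(a, **kwargs)
    result = _quantile(arr,
                       quantiles=q,
    ...<2 lines>...
                       out=out,
                       weights=wgt)
    slices_having_nans = np.isnan(arr[-1, ...])
                                  ~~~^^^^^^^^^
IndexError: index -1 is out of bounds for axis 0 with size 0
```

View pics/scene2c.png

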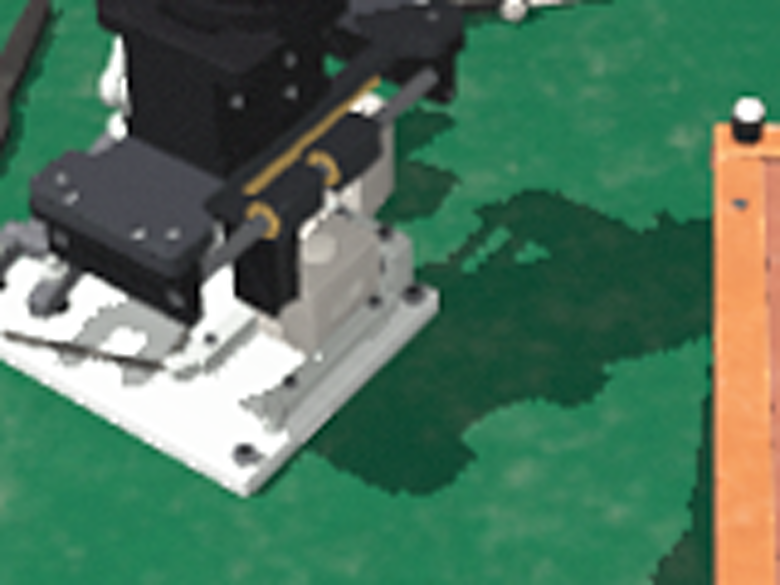

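View pics/top2c.png

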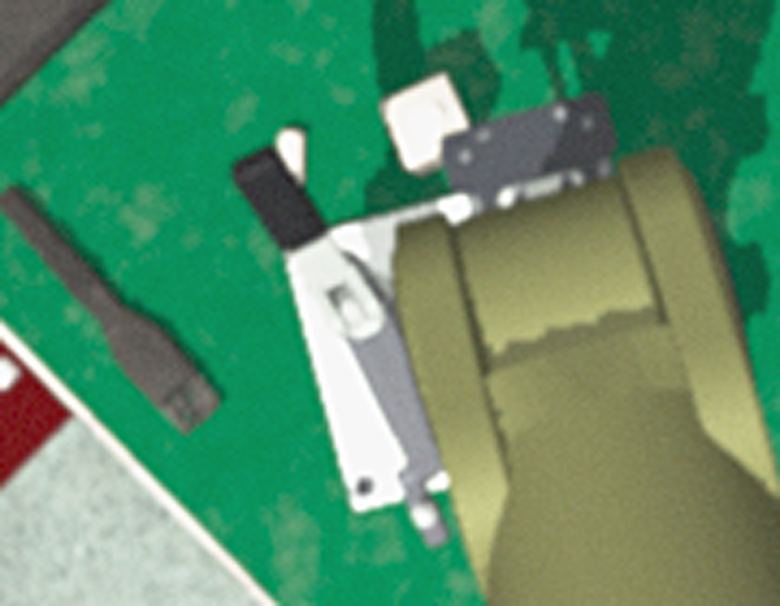

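Call:
servo_tool(
  rows=[1,0.3,0,0,1,2,0.5,0,0,1,2,0.5,0,0,1],
)

```text
time_s: 5.32
tool_pos: [0.4762, 0.1386, 0.0385]
tool_rot: [178.9, 89.7, -165.7]
force: [-8.0, -1.9, 2.8]
grip_width: 0.0002
```

Call:
servo_tool(
  rows=[2,0.5,0,0,1,3,0.8,0,0,1,3,0.8,0,0,1,3,0.8,0,0,1],
)

```text
time_s: 5.65
tool_pos: [0.4763, 0.1386, 0.0383]
tool_rot: [177.9, 89.4, -166.6]
force: [-14.7, -4.0, 10.6]
grip_width: 0.0004
```

```bash
cat >> h.py <<'E'
def SP(a,r=60,d=20):
    n=np.array([-np.cos(a),-np.sin(a)]);t=np.array([np.sin(a),-np.cos(a)]);return W(*(r*n-d*t))
E
python3 - <<'E'
from h import *
c=np.array([476.2+4.8,138.6+1.3]) # commanded approx
b=W(-50,-99.2)
print('backoff',b-c,'start rel backoff',SP(.22,60,40)-b)
E
```

```text
backoff [-20.8  -5.7] start rel backoff [-49.5 116.2]
```

Call:
servo_tool(
  rows=[-5,-1.3,0,0,1,-15,-4,0,0,1,-25,-6.5,10,0,1,-25,-6.5,45,0,1,-25,-6.5,80,0,1,-25,-6.5,112,0,1,-25,-6.5,112,0,1],
)

```text
time_s: 6.23
tool_pos: [0.4615, 0.1351, 0.1583]
tool_rot: [9.8, 89.1, 25.2]
force: [1.8, 0.4, -0.1]
grip_width: 0.0004
```

Run:
```python
from h import *
from cell import read_camera,cut_out
p=st();print(SP(.22,60,40)-p[:2])
q=read_camera('top');pickle.dump(q,open('top3.pkl','wb'))
f=q['frame'][160:300,170:350]
cv2.imwrite('pics/top3c.png',cv2.resize(f,(780,607),interpolation=cv2.INTER_CUBIC))
q=read_camera('scene');f=q['frame'][190:310,190:350]
cv2.imwrite('pics/scene3c.png',cv2.resize(f,(780,585),interpolation=cv2.INTER_CUBIC))
```

```text
t 6.23 tcp [461.5 135.1 158.3] fix [-48.5 -98.7] jawF 0.2 fingdir [ 0.014  0.007 -1.   ] F [ 1.8  0.4 -0.1] g 0.0004
[-50.79696496 115.33087822]
```

View pics/scene3c.png

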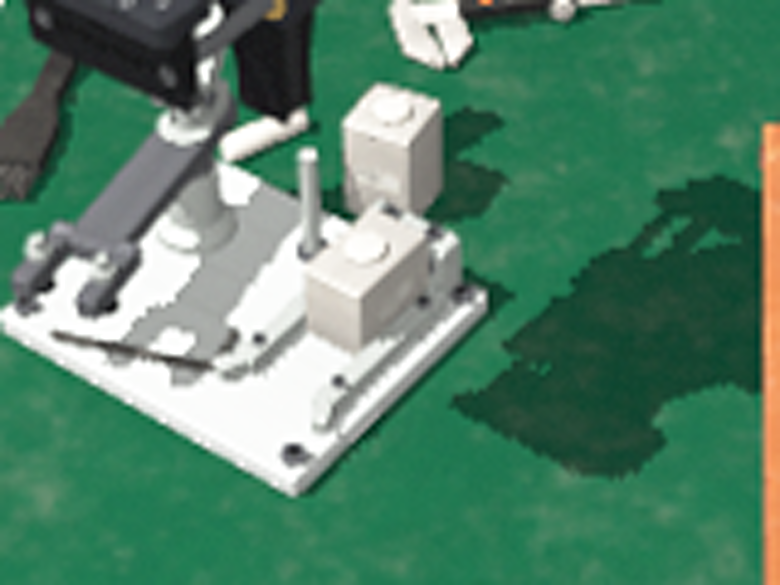

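The block now stands upright against the end stop, and the strap is still aside. Next I move behind the strap.

Call:
servo_tool(
  rows=[-6,12,0,-7,1,-12,25,0,-14,1,-18,40,0,-21,1,-25,55,0,-28,1,-32,70,0,-35,1,-40,85,0,-42,1,-46,98,0,-49,1,-51,110,0,-56,1,-51,115,0,-63,1,-51,115,0,-70,1],
)

```text
time_s: 7.17
tool_pos: [0.4043, 0.2496, 0.1494]
tool_rot: [-93.6, 89.9, -148.4]
force: [0.6, 0.1, -0.2]
grip_width: 0.0004
```

Call:
servo_tool(
  rows=[0,0,0,-7,1,0,0,-25,-7,1,0,0,-50,-7,1,0,0,-75,-7,1,0,0,-88,-7,1,0,0,-88,-7,1],
)

```text
time_s: 7.67
tool_pos: [0.4024, 0.2461, 0.0585]
tool_rot: [-77.5, 89.6, -139.1]
force: [-0.1, -0.5, 0.2]
grip_width: 0.0004
```

Run:
```python
from h import *
from cell import read_camera,cut_out
p=st()
for a in (.22,.35,.5,.65,.8,.95,1.1,1.25,1.4,1.5,1.571): print(a,(SP(a,60,18)-p[:2]).round(1),round(np.degrees(a-.22),1))
q=read_camera('top');f=q['frame'][160:300,170:350]
cv2.imwrite('pics/top4c.png',cv2.resize(f,(780,607),interpolation=cv2.INTER_CUBIC))
q=read_camera('scene');f=q['frame'][190:310,190:350]
cv2.imwrite('pics/scene4c.png',cv2.resize(f,(780,585),interpolation=cv2.INTER_CUBIC))
```

```text
t 7.67 tcp [402.4 246.1  58.5] fix [-76.4  24. ] jawF -76.8 fingdir [-0.006 -0.005 -1.   ] F [-0.1 -0.5  0.2] g 0.0004
0.22 [ 18.5 -15.2] 0.0
0.35 [ 20.6 -23. ] 7.4
0.5 [ 24.3 -31.7] 16.0
0.65 [ 29.2 -39.7] 24.6
0.8 [ 35.2 -46.9] 33.2
0.95 [ 42.2 -53.1] 41.8
1.1 [ 50.1 -58.2] 50.4
1.25 [ 58.7 -62. ] 59.0
1.4 [ 67.7 -64.5] 67.6
1.5 [ 73.9 -65.4] 73.3
1.571 [ 78.4 -65.7] 77.4
```

View pics/scene4c.png

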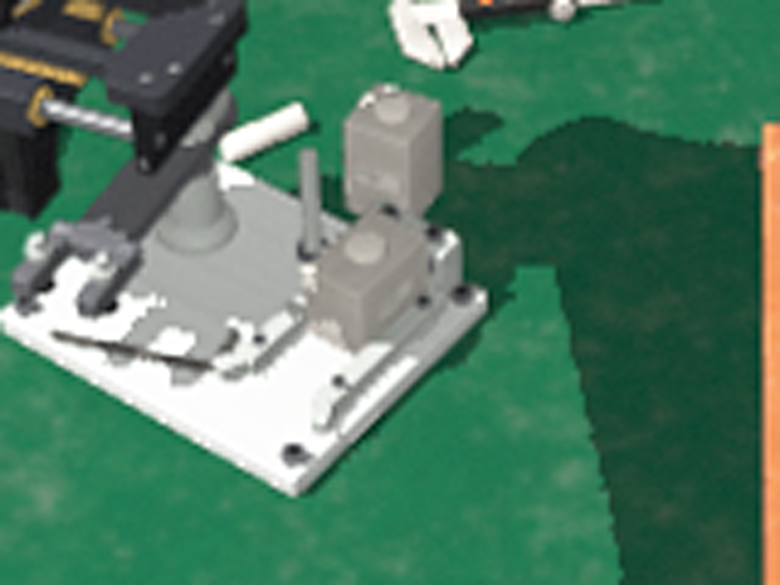

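View pics/top4c.png

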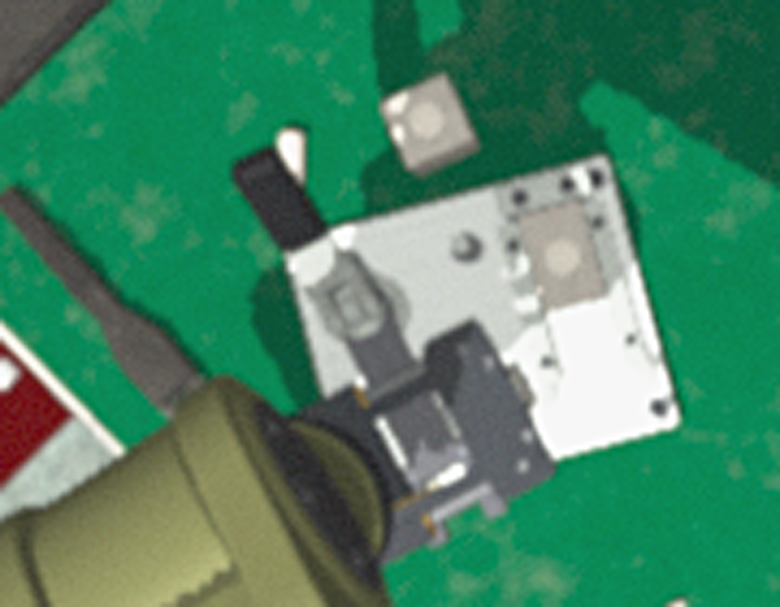

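Call:
servo_tool(
  rows=[8,-2,9,0,1,14,-8,9,0,1,18.5,-15,9,0,1,19.5,-19,9,4,1,20.6,-23,9,7.4,1,22.3,-27.5,9,11.7,1,24.3,-31.7,9,16,1,26.6,-35.8,9,20,1,29.2,-39.7,9,24.6,1,32,-43.4,9,29,1],
)

```text
time_s: 8.6
tool_pos: [0.4385, 0.2039, 0.0727]
tool_rot: [53.8, 89.9, 21.4]
force: [0.3, -0.1, 0.5]
grip_width: 0.0006
```

Run:
```python
from h import *
p=st()
for a in (.725,.8,.87,.95,1.02,1.1,1.18,1.25,1.33,1.4,1.5,1.571): print(a,(SP(a,60,18)-p[:2]).round(1),round(np.degrees(a-.725),1))
```

```text
t 8.6 tcp [438.5 203.9  72.7] fix [-52.6 -26.2] jawF -47.6 fingdir [ 0.001  0.001 -1.   ] F [ 0.3 -0.1  0.5] g 0.0006
0.725 [-4.1 -1.2] 0.0
0.8 [-0.9 -4.7] 4.3
0.87 [ 2.3 -7.7] 8.3
0.95 [  6.1 -10.9] 12.9
1.02 [  9.7 -13.4] 16.9
1.1 [ 14. -16.] 21.5
1.18 [ 18.5 -18.2] 26.1
1.25 [ 22.6 -19.8] 30.1
1.33 [ 27.4 -21.3] 34.7
1.4 [ 31.6 -22.3] 38.7
1.5 [ 37.8 -23.2] 44.4
1.571 [ 42.3 -23.5] 48.5
```

Run:
```python
from h import *
from cell import read_camera
p=st()
q=read_camera('top');f=q['frame'][160:300,170:350]
cv2.imwrite('pics/top5c.png',cv2.resize(f,(780,607),interpolation=cv2.INTER_CUBIC))
q=read_camera('scene');f=q['frame'][190:310,190:350]
cv2.imwrite('pics/scene5c.png',cv2.resize(f,(780,585),interpolation=cv2.INTER_CUBIC))
```

```text
t 8.6 tcp [438.5 203.9  72.7] fix [-52.6 -26.2] jawF -47.6 fingdir [ 0.001  0.001 -1.   ] F [ 0.3 -0.1  0.5] g 0.0006
```

View pics/scene5c.png

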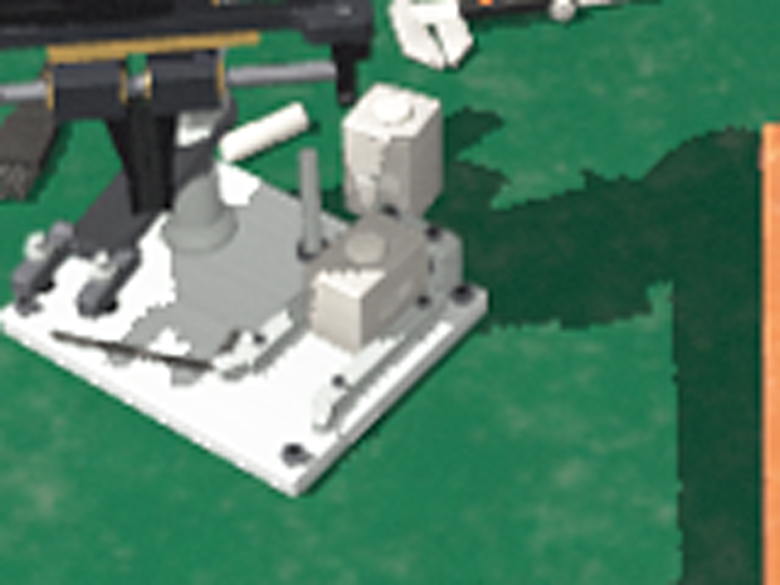

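View pics/top5c.png

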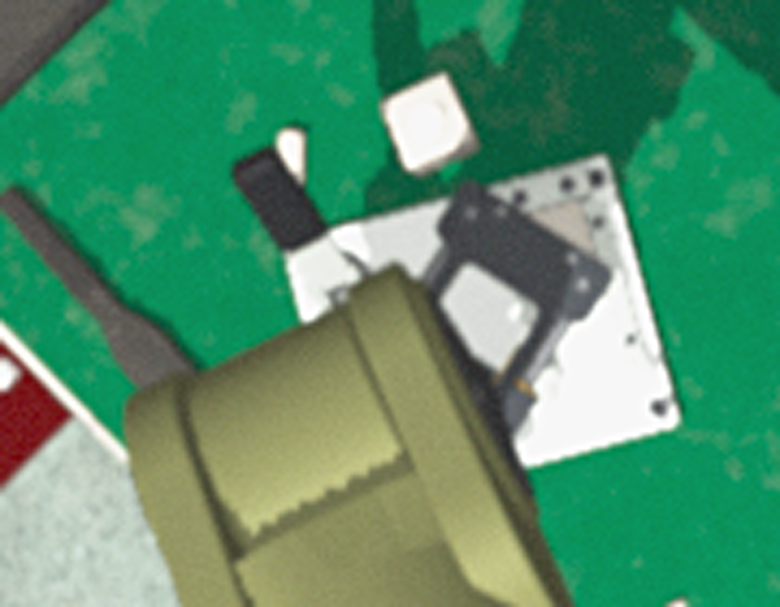

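Run:
```python
from h import *
from cell import read_camera
p=st();q=read_camera('scene');pickle.dump(q,open('s6.pkl','wb'));C=cloud(q)*1000
for r in (140,160,180,200,208,214,220,230):
    for c in (100,120,135,150,165,180):
        v=int(190+r/4.875);u=int(190+c/4.875);P=C[v,u];print((c,r),Fx(P[:2]),P[2].round(),q['frame'][v,u],end=' | ')
    print()
f=q['frame'][205:265,190:250]
cv2.imwrite('pics/scene6c.png',cv2.resize(f,(600,600),interpolation=cv2.INTER_CUBIC))
w=read_camera('wrist');cv2.imwrite('pics/w6.png',w['frame'])
```

```text
t 8.7 tcp [438.7 203.6  72.6] fix [-52.5 -26.6] jawF -47.9 fingdir [ 0.002  0.    -1.   ] F [-0.7  0.  -0.3] g 0.0004
(100, 140) [34.  92.8] 0.0 [ 85 124  40] | (120, 140) [-67.2 -27.9] 126.0 [27 24 26] | (135, 140) [-63.1 -32.2] 125.0 [43 42 42] | (150, 140) [-58.5 -36. ] 124.0 [45 44 44] | (165, 140) [-53.9 -39.8] 123.0 [28 26 27] | (180, 140) [-7.6 -2.4] 74.0 [195 203 198] | 
(100, 160) [23.1 82.7] 0.0 [ 82 122  40] | (120, 160) [-580.8 -570. ] 730.0 [34 39 28] | (135, 160) [-61.5 -29.3] 112.0 [40 39 40] | (150, 160) [-53.7 -29.8] 107.0 [39 39 38] | (165, 160) [-56.  -40.7] 114.0 [27 22 25] | (180, 160) [-16.6 -10.1] 72.0 [84 81 80] | 
(100, 180) [11.6 72. ] 1.0 [ 84 122  38] | (120, 180) [-40.8   2.9] 71.0 [80 73 78] | (135, 180) [-62.4 -28.8] 102.0 [31 29 28] | (150, 180) [-57.3 -32.2] 100.0 [43 43 42] | (165, 180) [-56.2 -39.8] 103.0 [27 25 27] | (180, 180) [-26.9 -19.1] 73.0 [81 77 75] | 
(100, 200) [-58.1  -1.6] 72.0 [82 77 79] | (120, 200) [-55.4 -10.8] 75.0 [80 77 75] | (135, 200) [-63.5 -28.3] 89.0 [27 27 27] | (150, 200) [-59.5 -32.9] 89.0 [41 39 39] | (165, 200) [-56.7 -
[... 427 characters left out ...]
4) [-63.9 -28. ] 84.0 [31 30 32] | (150, 214) [-60.  -32.8] 84.0 [57 55 55] | (165, 214) [-55.5 -36.8] 82.0 [105 109 106] | (180, 214) [-12.4  -2.5] 34.0 [151 155 151] | 
(100, 220) [-67.8 -10.5] 72.0 [80 78 77] | (120, 220) [-64.1 -18.6] 74.0 [79 77 76] | (135, 220) [-58.7 -21.8] 71.0 [83 81 80] | (150, 220) [-54.1 -26. ] 70.0 [62 59 59] | (165, 220) [-8.7 11.3] 18.0 [224 232 227] | (180, 220) [-12.5  -2. ] 28.0 [144 148 145] | 
(100, 230) [-74.1 -16.6] 74.0 [77 75 75] | (120, 230) [-68.6 -22.7] 73.0 [85 82 80] | (135, 230) [-65.1 -27.9] 74.0 [78 72 72] | (150, 230) [-54.2 -25.4] 64.0 [174 176 173] | (165, 230) [-13.8   6.8] 18.0 [148 153 149] | (180, 230) [-11.2  -0.1] 20.0 [163 168 164] |
```

View pics/scene6c.png

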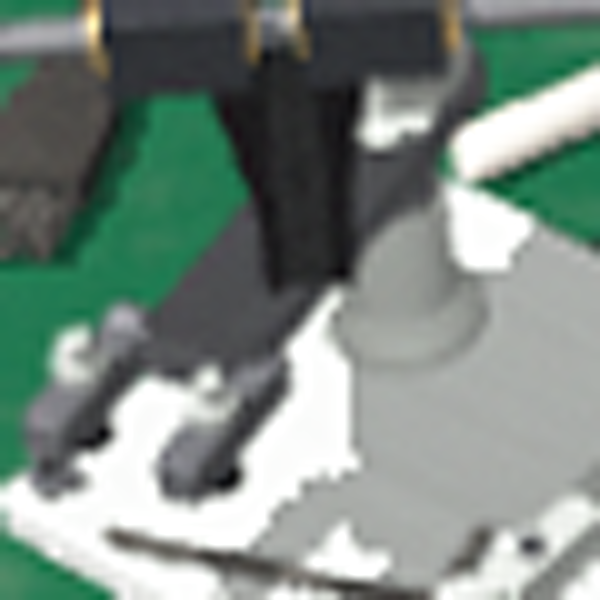

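View pics/w6.png

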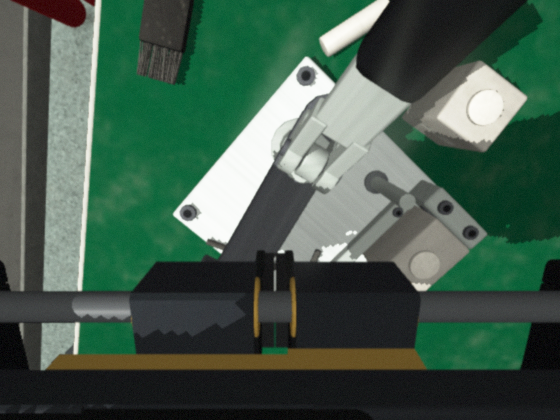

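Run:
```python
from h import *
from cell import read_camera
w=read_camera('wrist');K=w['intrinsics'];T=w['tool_from_camera'];z=w['range_z'];v,u=np.indices(z.shape)
P=np.linalg.inv(K)@np.array([u.ravel(),v.ravel(),np.ones(u.size)])*z.ravel();P=((T[:3,:3]@P+T[:3,3:]).T.reshape(z.shape+(3,))*1000).round()
for a in [(252,265),(256,265),(262,265),(275,265),(290,265),(256,287),(275,287),(310,280),(300,190),(300,380),(150,300),(200,270)]:print(a,P[a])
print(T.round(3))
q=pickle.load(open('s6.pkl','rb'));C=cloud(q)*1000
m=(C[...,2]>77)&(C[...,2]<110)
x=C[m];f=np.array([Fx(i) for i in x[:,:2]]);k=(abs(f[:,0]+55)<25)&(abs(f[:,1]+30)<25)
print(np.percentile(x[k,2],[0,1,2,5,10,50]),len(x[k]))
# project expected tip
Ti=np.linalg.inv(q['cam_to_world'])
for zz in (61.6,72.6,82):
    c=Ti@np.array([.4387,.2036,zz/1000,1]);uv=q['intrinsics']@c[:3];uv=uv[:2]/uv[2];print(zz,uv,((uv-[190,205])*10).round())
```

```text
(252, 265) [-1.  6. -5.]
(256, 265) [-14.   9.  -4.]
(262, 265) [-21.   9.  -4.]
(275, 265) [-36.  10.  -4.]
(290, 265) [-49.  10.  -3.]
(256, 287) [-16.  10.   7.]
(275, 287) [-35.   9.   6.]
(310, 280) [-96.  30.   2.]
(300, 190) [-103.   36.  -19.]
(300, 380) [-103.   36.   24.]
(150, 300) [-32.  63.  11.]
(200, 270) [-1. 35. -2.]
[[-0.    -0.277  0.961 -0.171]
 [ 0.001 -0.961 -0.277  0.076]
 [ 1.     0.001  0.     0.   ]
 [ 0.     0.     0.     1.   ]]
[81.18313833 81.53222361 82.37637857 82.81714123 84.36906543 96.27718682] 102
61.6 [221.05505075 237.78637145] [311. 328.]
72.6 [220.61968652 233.8647893 ] [306. 289.]
82 [220.24287816 230.47065438] [302. 255.]
```

Run:
```python
from h import *
p=st();print(SP(.22,62,40)-p[:2])
```

```text
t 8.85 tcp [437.7 204.8  72.3] fix [-53.2 -25.1] jawF -47.9 fingdir [ 0.001  0.    -1.   ] F [0.  0.7 0.3] g 0.0005
[-28.78071492  44.66355855]
```

Call:
servo_tool(
  rows=[0,0,25,0,1,-5,8,30,-6,1,-12,20,30,-12,1,-20,32,30,-18,1,-29,45,30,-24,1,-29,45,30,-29,1,-29,45,10,-29,1,-29,45,-15,-29,1,-29,45,-22,-29,1,-29,45,-22,-29,1],
)

```text
time_s: 9.68
tool_pos: [0.4065, 0.2489, 0.048]
tool_rot: [-79.4, 89.7, -141.0]
force: [-0.4, 0.3, 0.9]
grip_width: 0.0005
```

Run:
```python
from h import *
from cell import read_camera
q=read_camera('scene');f=q['frame'][205:265,180:240]
cv2.imwrite('pics/scene7c.png',cv2.resize(f,(600,600),interpolation=cv2.INTER_CUBIC))
p=st()
for a in (.22,.29,.36,.43,.5,.57,.65,.725,.8,.87,.95,1.02,1.1,1.18,1.25,1.33,1.4,1.5,1.571): print(a,(SP(a,62,18)-p[:2]).round(1),round(np.degrees(a-.22),1))
```

```text
t 9.73 tcp [407.7 249.6  49.4] fix [-70.4  25.9] jawF -76.8 fingdir [-0.002 -0.001 -1.   ] F [-0.3 -0.3  0.8] g 0.0004
0.22 [ 11.5 -19.6] 0.0
0.29 [ 12.5 -24. ] 4.0
0.36 [ 13.9 -28.3] 8.0
0.43 [ 15.6 -32.5] 12.0
0.5 [ 17.5 -36.6] 16.0
0.57 [ 19.8 -40.5] 20.1
0.65 [ 22.6 -44.8] 24.6
0.725 [ 25.6 -48.6] 28.9
0.8 [ 28.9 -52.1] 33.2
0.87 [ 32.2 -55.2] 37.2
0.95 [ 36.2 -58.5] 41.8
1.02 [ 40. -61.] 45.8
1.1 [ 44.4 -63.6] 50.4
1.18 [ 49.1 -65.9] 55.0
1.25 [ 53.3 -67.5] 59.0
1.33 [ 58.2 -69. ] 63.6
1.4 [ 62.6 -70. ] 67.6
1.5 [ 69.  -70.9] 73.3
1.571 [ 73.6 -71.2] 77.4
```

View pics/scene7c.png

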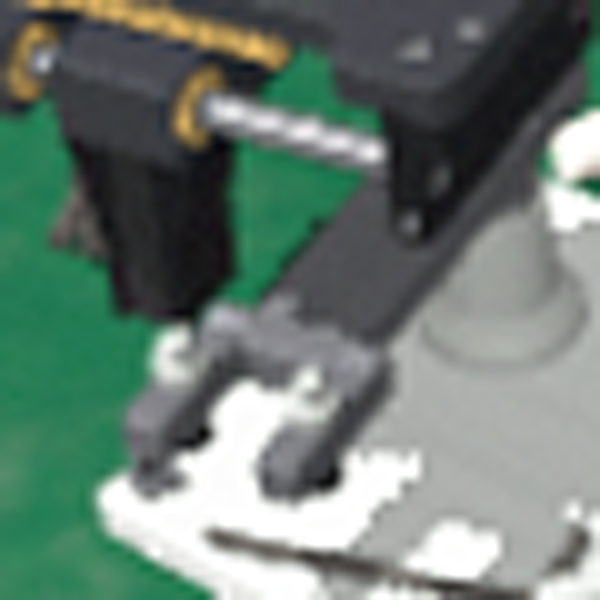

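Run:
```python
from h import *
from cell import read_camera
q=read_camera('scene');C=cloud(q)*1000
for c,r in [(130,300),(150,300),(160,310),(170,300),(190,310),(200,290),(410,230),(420,200),(400,180)]:
    v=int(205+r/10);u=int(180+c/10);P=C[v,u];print((c,r),Fx(P[:2]),P[2].round(1),q['frame'][v,u])
```

```text
(130, 300) [-80.5  28. ] 61.3 [53 66 39]
(150, 300) [-79.2  23.1] 63.0 [51 49 47]
(160, 310) [-78.8  20.8] 61.1 [59 78 42]
(170, 300) [-80.8  14.9] 68.4 [38 35 37]
(190, 310) [-76.7  13.8] 63.1 [44 60 25]
(200, 290) [-73.2  13.8] 66.3 [28 35 21]
(410, 230) [-86.5 -64.4] 131.4 [54 54 53]
(420, 200) [-84.5 -65.9] 138.4 [30 28 29]
(400, 180) [-87.  -63.6] 144.0 [33 31 32]
```

Call:
servo_tool(
  rows=[0,0,-6,0,1,6,-8,-6,0,1,10,-15,-6,0,1,11.5,-19.6,-6,0,1,12.5,-24,-6,4,1,13.9,-28.3,-6,8,1,15.6,-32.5,-6,12,1,17.5,-36.6,-6,16,1,19.8,-40.5,-6,20,1,22.6,-44.8,-6,24.6,1],
)

```text
time_s: 10.62
tool_pos: [0.431, 0.2059, 0.0444]
tool_rot: [120.3, 89.9, 83.5]
force: [-1.8, 3.4, -0.3]
grip_width: 0.0005
```

Run:
```python
from h import *
from cell import read_camera
q=read_camera('scene');f=q['frame'][190:310,190:350]
cv2.imwrite('pics/scene8c.png',cv2.resize(f,(780,585),interpolation=cv2.INTER_CUBIC))
p=st()
for a in (.65,.725,.8,.87,.95,1.02,1.1,1.18,1.25,1.33,1.4,1.5,1.571): print(a,(SP(a,62,18)-p[:2]).round(1),round(np.degrees(a-.65),1))
```

```text
t 10.67 tcp [431.7 204.6  44.4] fix [-59.  -23.8] jawF -51.8 fingdir [ 0.001  0.001 -1.   ] F [0.7 1.4 1.3] g 0.0005
0.65 [-1.4  0.2] 0.0
0.725 [ 1.6 -3.6] 4.3
0.8 [ 4.9 -7.1] 8.6
0.87 [  8.2 -10.2] 12.6
0.95 [ 12.2 -13.5] 17.2
1.02 [ 16. -16.] 21.2
1.1 [ 20.4 -18.6] 25.8
1.18 [ 25.1 -20.9] 30.4
1.25 [ 29.3 -22.5] 34.4
1.33 [ 34.2 -24. ] 39.0
1.4 [ 38.6 -25. ] 43.0
1.5 [ 45.  -25.9] 48.7
1.571 [ 49.6 -26.2] 52.8
```

View pics/scene8c.png

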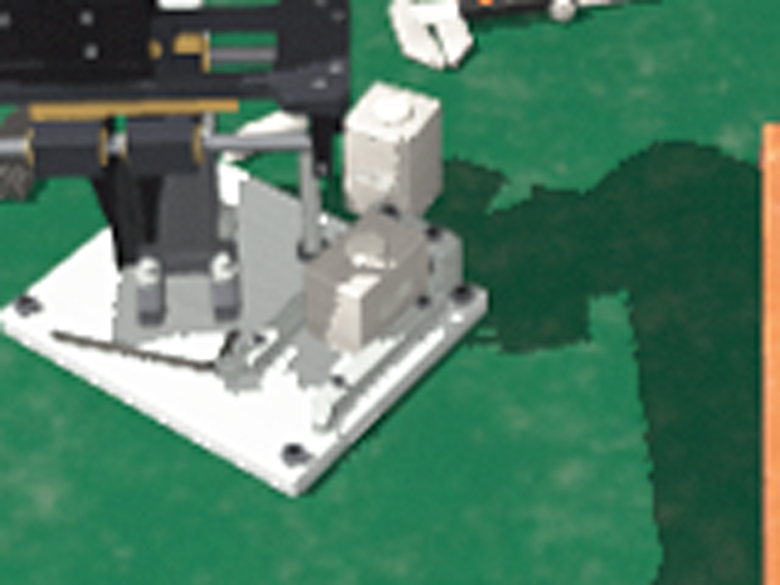

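The strap is now turning with the finger, and its nose has swung toward the block. I continue along the arc.

Call:
servo_tool(
  rows=[2,-3.6,0,4.3,1,4.9,-7.1,0,8.6,1,8.2,-10.2,0,12.6,1,12.2,-13.5,0,17.2,1,16,-16,0,21.2,1,20.4,-18.6,0,25.8,1,25,-21,0,30.4,1,29.3,-22.5,0,34.4,1,34.2,-24,0,39,1,38.6,-25,0,43,1],
)

```text
time_s: 11.5
tool_pos: [0.4689, 0.1798, 0.0441]
tool_rot: [177.4, 89.9, -176.4]
force: [-3.7, 1.5, 1.2]
grip_width: 0.0001
```

Run:
```python
from h import *
from cell import read_camera
q=read_camera('scene');f=q['frame'][190:310,190:350]
cv2.imwrite('pics/scene9c.png',cv2.resize(f,(780,585),interpolation=cv2.INTER_CUBIC))
p=st()
for a in (1.33,1.4,1.5,1.571): print(a,(SP(a,62,21)-p[:2]).round(1),round(np.degrees(a-1.4),1))
```

```text
t 11.55 tcp [470.  179.4  44.1] fix [-28.7 -58.1] jawF -9.0 fingdir [-0. -0. -1.] F [-0.7  0.8 -0.2] g 0.0006
1.33 [-7.1  1.1] -4.0
1.4 [-2.7 -0.1] 0.0
1.5 [ 3.8 -1.3] 5.7
1.571 [ 8.4 -1.7] 9.8
```

View pics/scene9c.png

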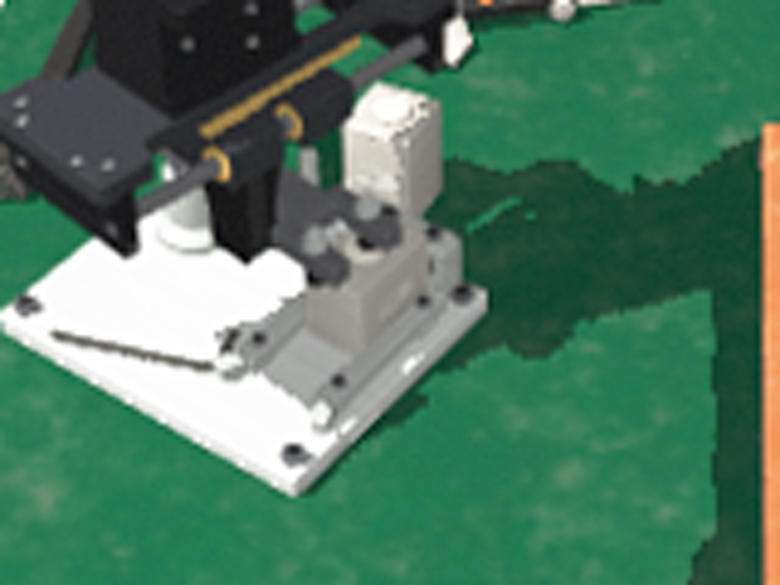

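Call:
servo_tool(
  rows=[3,0,0,3,1,5,0,0,6,1,7,0,0,9,1,9,0.5,0,9,1,11,1,0,9,1,11,1,0,9,1],
)

```text
time_s: 12.05
tool_pos: [0.4777, 0.1787, 0.0434]
tool_rot: [-165.3, 89.6, -150.5]
force: [-8.3, -5.6, 6.0]
grip_width: 0.0005
```

Call:
servo_tool(
  rows=[2,0.5,0,0,1,3,0.8,0,0,1,3,0.8,0,0,1,3,0.8,0,0,1],
)

```text
time_s: 12.38
tool_pos: [0.4778, 0.1786, 0.0432]
tool_rot: [-170.1, 89.2, -155.3]
force: [-14.9, -7.5, 12.9]
grip_width: 0.0007
```

Run:
```python
from h import *
from cell import read_camera
q=read_camera('scene');f=q['frame'][190:310,190:350]
cv2.imwrite('pics/scene10c.png',cv2.resize(f,(780,585),interpolation=cv2.INTER_CUBIC))
p=st()
```

```text
t 12.43 tcp [477.8 178.6  43.2] fix [-21.3 -61. ] jawF -0.4 fingdir [-0.012 -0.006 -1.   ] F [-15.4  -7.4  12.8] g 0.0002
```

View pics/scene10c.png

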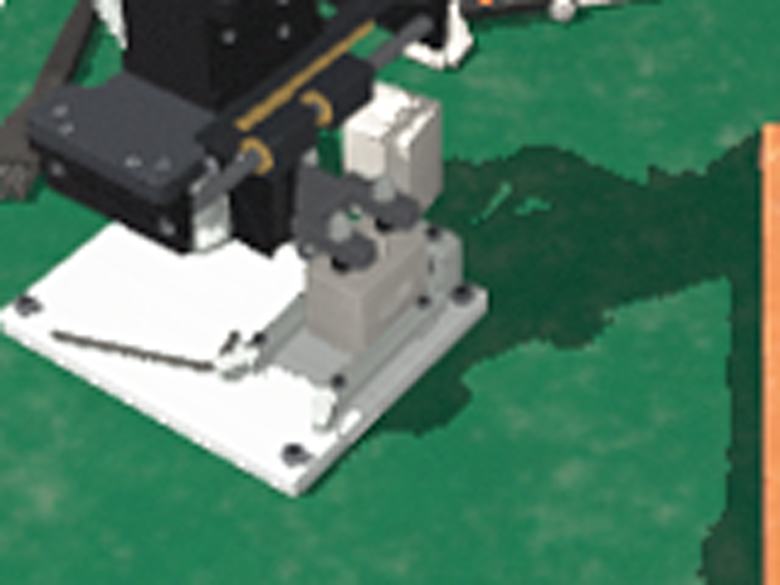

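Call:
servo_tool(
  rows=[-6,-1.6,0,0,1,-15,-4,0,0,1,-25,-6.5,15,0,1,-25,-6.5,50,0,1,-25,-6.5,85,0,1,-25,-6.5,120,0,1,-25,-6.5,150,0,1,-25,-6.5,165,0,1,-25,-6.5,165,0,1],
)

```text
time_s: 13.18
tool_pos: [0.4612, 0.1766, 0.2137]
tool_rot: [11.8, 89.4, 26.7]
force: [0.3, -0.3, 0.5]
grip_width: 0.0007
```

Run:
```python
from h import *
from cell import read_camera,cut_out
p=st()
for n in('scene','top'):
    q=read_camera(n);r=cut_out('lever',q);C=cloud(q)*1000
    f=q['frame'][150:290,170:350];cv2.imwrite(f'pics/{n}11c.png',cv2.resize(f,(780,607),interpolation=cv2.INTER_CUBIC))
    g=C.reshape(-1,3);x=(g[:,:2]-TF)@RF;f=np.c_[x,g[:,2]]
    k=(f[:,2]>105)&(f[:,2]<195)&(abs(f[:,0])<22)&(f[:,1]>5)&(f[:,1]<110);f=f[k]
    print(n,len(f));
    for a in range(110,190,10):
        s=f[(f[:,2]>=a)&(f[:,2]<a+10)]
        if len(s):print(a,len(s),np.percentile(s,[5,50,95],axis=0)[:,:2].round(1).tolist())
    for d in r[:2]: print(d['score'],d['extent'])
```

```text
t 13.18 tcp [461.2 176.6 213.7] fix [-37.9 -58.5] jawF -0.3 fingdir [ 0.009  0.005 -1.   ] F [ 0.3 -0.3  0.5] g 0.0007
scene 451
110 66 [[-11.5, 7.1], [-5.7, 13.4], [11.6, 22.5]]
120 64 [[-9.5, 15.5], [-2.2, 21.7], [10.0, 31.1]]
130 59 [[-10.7, 25.0], [-3.1, 30.4], [8.8, 38.9]]
140 73 [[-11.1, 31.9], [-5.0, 37.3], [9.2, 47.6]]
150 71 [[-10.7, 39.9], [-4.4, 46.4], [10.2, 57.7]]
160 67 [[-11.5, 48.8], [-5.5, 54.6], [6.9, 67.7]]
170 28 [[-11.2, 57.6], [-6.5, 61.7], [-1.8, 68.8]]
0.55 [214.3, 190.2, 37.5, 46.3]
top 0
```

View pics/scene11c.png

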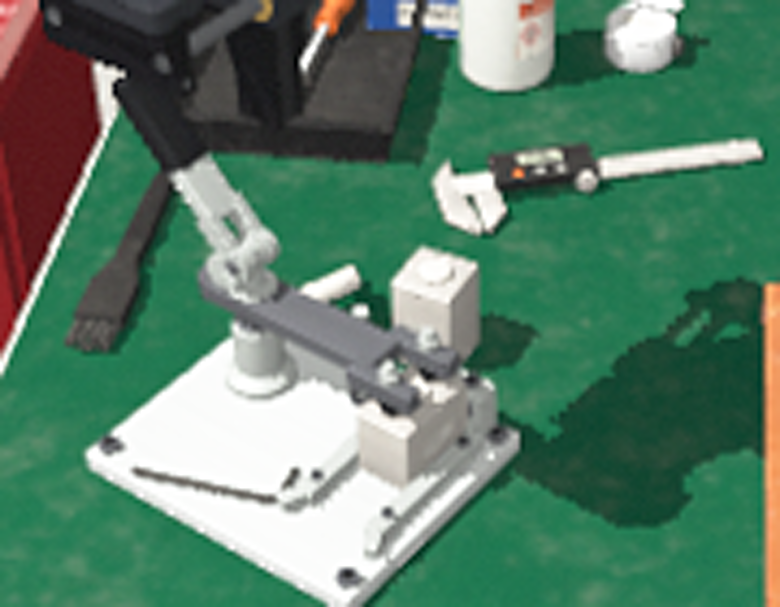

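View pics/top11c.png

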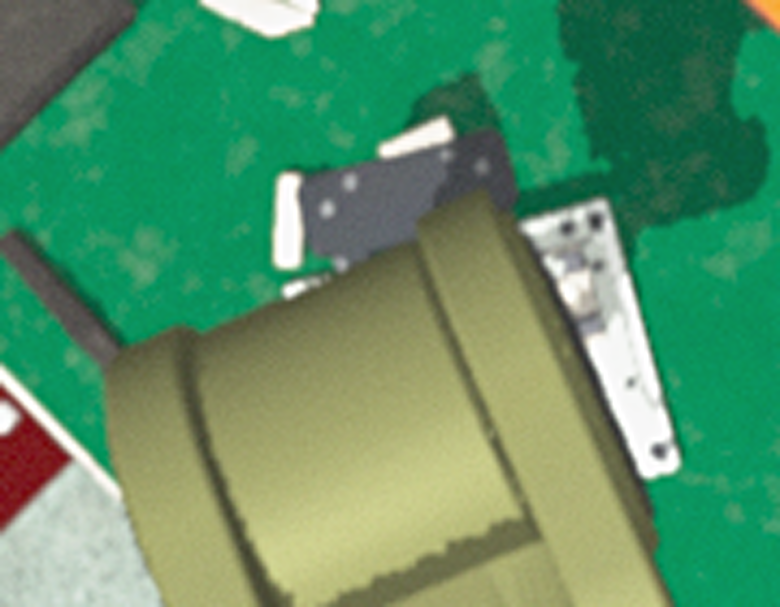

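```bash
cat >> h.py <<'E'
def LV(ph,s=85,off=10.5,x=0):
    a=np.radians(ph);y=s*np.cos(a)-7.5*np.sin(a)-9.5*(ph>3);z=94+s*np.sin(a)+7.5*np.cos(a)-off
    return np.r_[W(x,y),z]
E
python3 - <<'E'
from h import *
p=np.r_[W(-37.9,-58.5),213.7]
print(LV(50)-p, LV(50))
E
```

```text
[ 10.9        104.4        -60.26531526] [472.1        281.         153.43468474]
```

Call:
servo_tool(
  rows=[3,30,0,0,1,6,60,0,0,1,10,90,0,0,1,11,104,-5,0,1,11,104,-25,0,1,11,104,-45,0,1,11,104,-48,0,1,11,104,-48,0,1],
)

```text
time_s: 14.05
tool_pos: [0.468, 0.2778, 0.1582]
tool_rot: [-155.6, 89.7, -140.7]
force: [-0.3, 0.7, 0.2]
grip_width: 0.0005
```

Run:
```python
from h import *
from cell import read_camera
p=st()
q=read_camera('scene');f=q['frame'][130:250,170:330];cv2.imwrite('pics/scene12c.png',cv2.resize(f,(780,585),interpolation=cv2.INTER_CUBIC))
for a in range(50,-5,-4):print(a,(LV(a)-p).round(1))
```

```text
t 14.05 tcp [468.  277.8 158.2] fix [-4.8 37.4] jawF -0.2 fingdir [-0.004 -0.004 -1.   ] F [-0.3  0.7  0.2] g 0.0005
50 [ 4.1  3.2 -4.8]
46 [ 2.8  7.8 -8.4]
42 [  1.6  12.1 -12.3]
38 [  0.5  16.2 -16.5]
34 [ -0.5  20.  -21. ]
30 [ -1.4  23.5 -25.7]
26 [ -2.3  26.6 -30.7]
22 [ -3.   29.4 -35.9]
18 [ -3.7  31.8 -41.3]
14 [ -4.3  33.9 -46.9]
10 [ -4.7  35.6 -52.6]
6 [ -5.1  36.9 -58.4]
2 [ -7.8  46.9 -64.2]
-2 [ -7.9  47.4 -70.2]
```

View pics/scene12c.png

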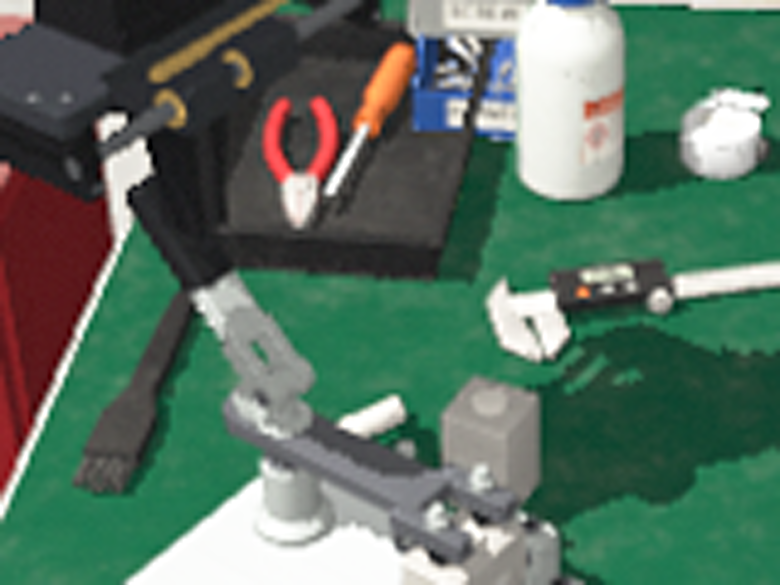

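Call:
servo_tool(
  rows=[4,3,-3,0,1,4,3.5,-6,0,1,3,7.8,-10,0,1,2,12,-14,0,1,1,16,-18,0,1,0,20,-23,0,1,-1,23.5,-27,0,1,-2,26.6,-32,0,1,-2.6,29.4,-37,0,1,-3.2,31.8,-42,0,1],
)

```text
time_s: 14.93
tool_pos: [0.4663, 0.3116, 0.1184]
tool_rot: [-6.8, 90.0, 8.3]
force: [2.8, -1.7, 2.0]
grip_width: 0.0007
```

Run:
```python
from h import *
from cell import read_camera
p=st()
q=read_camera('scene');f=q['frame'][130:250,170:330];cv2.imwrite('pics/scene13c.png',cv2.resize(f,(780,585),interpolation=cv2.INTER_CUBIC))
for a in range(22,-5,-4):print(a,(LV(a)-p).round(1))
```

```text
t 14.93 tcp [466.3 311.6 118.4] fix [ 2.5 70.4] jawF -0.2 fingdir [ 0.  0. -1.] F [ 2.8 -1.7  2. ] g 0.0007
22 [-1.3 -4.4  3.9]
18 [-2.  -2.  -1.5]
14 [-2.6  0.1 -7.1]
10 [ -3.    1.8 -12.8]
6 [ -3.4   3.1 -18.6]
2 [ -6.1  13.1 -24.4]
-2 [ -6.2  13.6 -30.4]
```

View pics/scene13c.png

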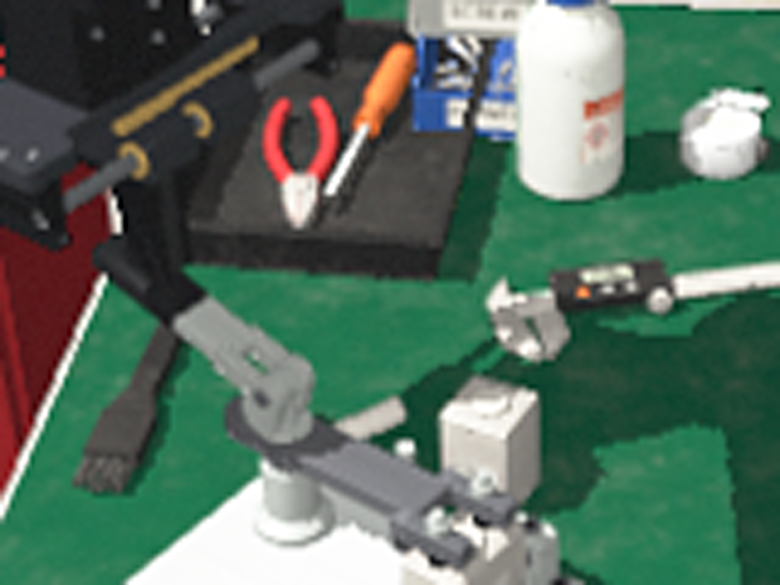

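Call:
servo_tool(
  rows=[-1,0.5,-4,0,1,-2,1.5,-8,0,1,-2.5,2.5,-12,0,1,-3,3.5,-16,0,1,-3.3,4.5,-19,0,1,-3.6,5.5,-22,0,1,-3.8,6,-24,0,1,-3.8,6,-26,0,1,-3.8,6,-26,0,1],
)

```text
time_s: 15.73
tool_pos: [0.4621, 0.317, 0.0923]
tool_rot: [-161.0, 89.9, -146.0]
force: [1.5, 0.5, 0.7]
grip_width: 0.0007
```

Run:
```python
from h import *
from cell import read_camera
p=st()
q=read_camera('scene');f=q['frame'][150:270,170:330];cv2.imwrite('pics/scene14c.png',cv2.resize(f,(780,585),interpolation=cv2.INTER_CUBIC))
```

```text
t 15.73 tcp [462.1 317.   92.3] fix [-0.2 76.7] jawF -0.2 fingdir [-0.001 -0.001 -1.   ] F [1.5 0.5 0.7] g 0.0007
```

View pics/scene14c.png

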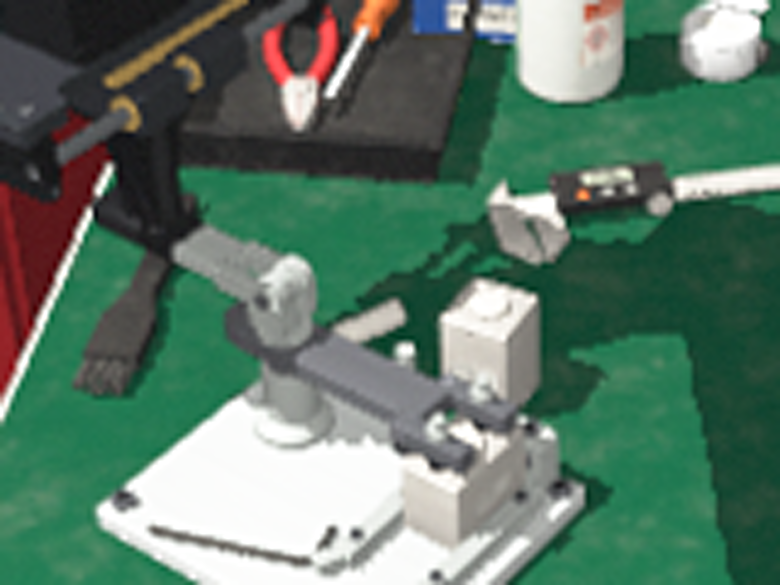

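Nearly level. I push further down until it stops firmly.

Call:
servo_tool(
  rows=[0,1,-2,0,1,0,1,-4,0,1,0,1,-6,0,1,0,1,-6,0,1],
)

```text
time_s: 16.12
tool_pos: [0.4626, 0.3177, 0.0899]
tool_rot: [-124.5, 90.0, -109.5]
force: [-4.5, -6.1, 19.5]
grip_width: 0.0008
```

Call:
servo_tool(
  rows=[0,0,-1,0,1,0,0,-2,0,1,0,0,-2,0,1,0,0,-2,0,1],
)

```text
time_s: 16.45
tool_pos: [0.4629, 0.318, 0.0894]
tool_rot: [1.9, 90.0, 16.9]
force: [-7.4, -7.8, 26.5]
grip_width: 0.0002
```

Call:
servo_tool(
  rows=[0,0,8,0,1,0,0,30,0,1,0,0,65,0,1,-10,25,100,0,1,-20,60,120,0,1,-35,100,120,0,1,-50,140,120,0,1,-60,170,120,0,1,-60,170,120,0,1],
)

```text
time_s: 17.2
tool_pos: [0.3947, 0.4966, 0.2035]
tool_rot: [133.0, 89.6, 148.7]
force: [-2.0, 0.0, 0.5]
grip_width: 0.0004
```

Run:
```python
from h import *
from cell import read_camera
p=st()
for n in('scene','top'):
    q=read_camera(n);C=cloud(q)*1000
    a,b,c,d=(170,290,180,340) if n=='scene' else (160,300,170,350)
    f=q['frame'][a:b,c:d];cv2.imwrite(f'pics/{n}15c.png',cv2.resize(f,(780,int(780*f.shape[0]/f.shape[1])),interpolation=cv2.INTER_CUBIC))
    g=C.reshape(-1,3);f=np.c_[(g[:,:2]-TF)@RF,g[:,2]]
    def pr(nm,k):
        if k.sum():print(n,nm,k.sum(),np.percentile(f[k],[3,50,97],axis=0).round(1).tolist())
    z=f[:,2];y=f[:,1];x=f[:,0]
    pr('handle out',(z>80)&(z<130)&(abs(x)<25)&(y>85)&(y<115));pr('handle in',(z>80)&(z<130)&(abs(x)<25)&(y>52)&(y<70))
    pr('strap-near',(z>60)&(z<75)&(abs(x)<16)&(y<-25)&(y>-40));pr('strap-far',(z>60)&(z<75)&(abs(x)<16)&(y<-55)&(y>-72))
    pr('blk',(z>44)&(z<56)&(abs(x)<40)&(abs(y+100)<20))
```

```text
t 17.2 tcp [394.7 496.6 203.5] fix [-18.2 267.7] jawF 0.5 fingdir [-0.006  0.003 -1.   ] F [-2.   0.   0.5] g 0.0004
scene handle out 70 [[-11.0, 85.9, 90.5], [-5.1, 94.4, 99.7], [10.3, 105.0, 102.5]]
scene handle in 74 [[-12.2, 52.9, 89.9], [-4.0, 60.5, 99.8], [11.6, 68.9, 102.2]]
scene strap-near 67 [[-12.8, -39.6, 60.8], [-3.1, -32.2, 68.6], [10.9, -25.4, 70.7]]
scene strap-far 79 [[-13.6, -71.1, 60.6], [-2.1, -63.3, 68.2], [12.8, -55.6, 70.7]]
scene blk 196 [[-24.9, -117.7, 44.6], [-6.2, -109.5, 51.1], [26.0, -86.7, 55.3]]
top handle out 138 [[-11.8, 85.9, 97.3], [-0.8, 96.5, 101.3], [10.4, 108.2, 103.9]]
top handle in 107 [[-11.4, 52.8, 96.4], [-0.7, 61.4, 101.2], [10.1, 69.8, 105.2]]
top strap-near 89 [[-13.1, -39.3, 66.3], [-1.0, -32.5, 69.7], [11.4, -25.7, 73.2]]
top strap-far 104 [[-12.7, -71.3, 66.0], [-0.5, -63.2, 69.4], [11.8, -55.6, 72.6]]
top blk 203 [[-24.9, -114.1, 44.4], [2.3, -98.7, 52.2], [36.4, -83.7, 55.6]]
```

View pics/scene15c.png

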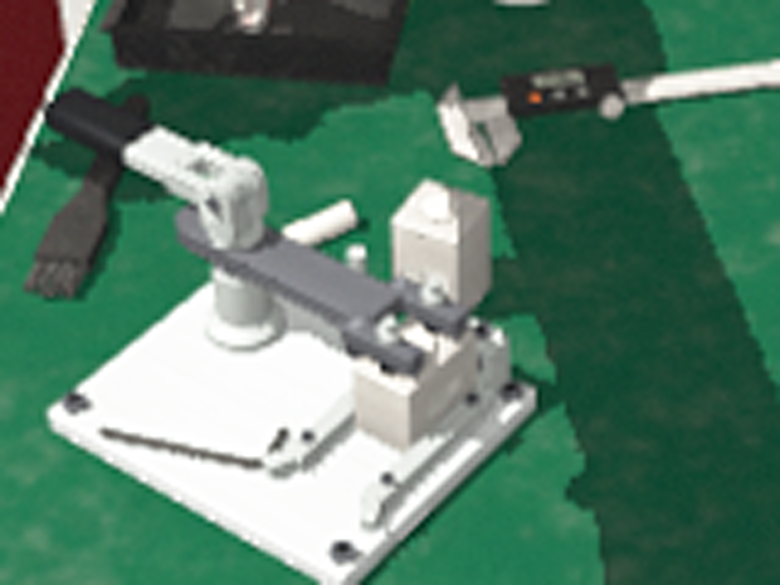

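View pics/top15c.png

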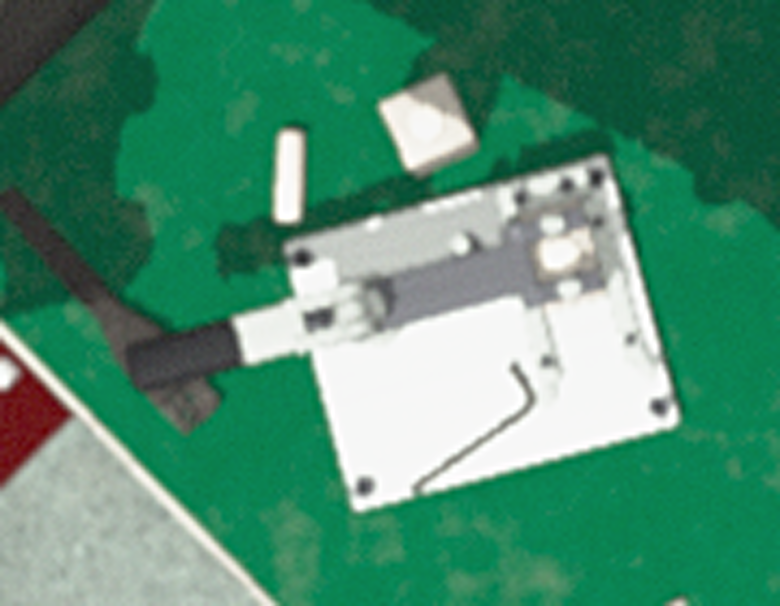

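```bash
python3 -c "
from cell import sign_off;print(sign_off())"
```

```text
the job is handed in; nothing more can be done
None
```

I pushed the punch block home, swung the strap onto its stop pin and pressed the cam lever down. The job was handed in at about 17 s, well inside the 64 s limit. No verdict was reported.

**Last checks (images and robot readings):**
- **Block:** it stopped firmly against the end stop at about 15 N. In the last images it stands upright, with its back face at about x = -25 mm in the fixture's frame, which is home.
- **Strap:** it stopped firmly at about 15 N and lies along the fixture's -y within about 0.02 rad, beside the pin.
- **Lever:** it stopped firmly at about 26 N. The inner and outer ends of the handle are level to within 0.1 mm, and the strap top came down from about 74 to 69 mm.
- **Other things on the bench:** the second punch, dowel pin, brush and hex key look unmoved. I did not check the marker pen again, but the arm never went near it.

**What went wrong or disagreed:**
- **First strap sweep missed:** the fingers passed over the strap and moved nothing. With the fingers shut, the camera shows the tips about 10 mm behind the tool point, not 11 mm ahead as stated. I repeated the sweep lower and it worked.
- **High contact on the block:** for the same reason, the block was pushed higher on its face than I planned, but it stayed flat.
- **Camera disagreement:** the two cameras differ by about 4 mm in y, so I used the average.
- **Pad force:** I could not measure it. That the pads press hard enough rests on the lever being fully down.

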